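# Fish the spirit level out through the tote's opening

### The job

The spirit level has ended up inside the covered tote, and it is longer than the opening in the cover: slide it along, bring one end up through the opening first and draw it out at a slant, without forcing it against the tote. Finish holding it still in the gripper over the tote, its whole length at least 5 cm above the cover and touching nothing else, and do not let go. Leave the tape roll and the jar where they are.

Things in the scene. Friction and masses are not known exactly. Their poses are not given: they have to be found in the camera images.
- tote: Grey plastic tote fixed to the bench, 212 (x) x 352 (y) x 82 mm high, long side along its own y. Origin: centre of its underside; z up. Floor 6 mm thick (inner floor at z = 6 mm), walls 6 mm: inside 200 (x) x 340 (y) mm. On top lies a fixed 6 mm wooden cover (z = 76 to 82 mm) with one rectangular opening, 170 (x) x 220 (y) mm, centred. So 60 mm of the inside length is covered at each end (and 15 mm at each long side), with 70 mm free height between inner floor and cover.
- level: Spirit level, a straight aluminium bar with black end caps, 24 (x) x 264 (y) x 36 (z) mm, about 0.25 kg, long along its own y, evenly weighted. Origin: centre of its underside. It starts flat on the tote's inner floor, nearly parallel to the tote's y, with both ends under the cover.
- level_end_a (a point): Centre of the level's end face at its +y end (132 mm from the origin along y, 18 mm above the underside).
- level_end_b (a point): Centre of the level's end face at its -y end.
- tape_roll: Brown cardboard tape roll lying flat, 100 mm across, 48 mm high; origin centre of underside. Bystander.
- jar: White jar with a steel lid, 64 mm across, 85 mm high; origin centre of underside. Bystander.

How it is judged:
By the outcome, as a careful person would: the job done as asked, in the order asked, and still so for the second after the job is handed in, while the arm keeps its last pose, push and grip.
It also fails if it takes over 45 s, if anything falls off the work surface, if the arm or the gripper's body presses on something with over 40 N, if the wrist force passes 120 N, or if a joint passes its speed limit or range.

### The arm

A 7-joint arm with a two-finger parallel gripper is mounted at the origin on the work surface. World frame = base frame: x ahead of the robot, y to its left, z up, the work surface at z = 0. Lengths are in m, angles in rad, forces in N, time in s.
With the tool pointing down it reaches from about 0.425 to 0.8 m from the base axis. Payload 8.3 kg.
Tool frame: the origin (TCP) lies at the very end of the fingers, on their centre line; the grasp point (between the pads) lies 19 mm behind it; x points along the fingers, z is the direction in which the jaws open and shut, and the axes are right-handed (so a half turn about x gives the same grasp; the last joint's range is limited). The gripper opens to 85 mm and grips with 20 to 120 N. Pads are 22 mm wide; open, the fingers measure 114 mm over their backs; the gripper's body (76 mm by 85 mm) begins 54 mm behind the grasp point. The pads swing forward as they close: fully open they stand 13 mm farther back than shut.
Start: joints at [-1.168, 0.383, 0.016, 1.37, -0.006, 1.388, -0.046], TCP at [0.281, 0.558, 0.231] pointing down, gripper open.
Joint ranges: [-2.95, 2.95], [-0.25, 2.06], [-1.52, 1.56], [0.18, 2.33], [-1.44, 4.58], [0.02, 2.06], [-3.01, 3.01]. Speed limits (rad/s): [2.39, 2.39, 3.01, 3.01, 3.14, 3.14, 3.14].

### API

Orientations are given as [roll, pitch, yaw] about the fixed x, y, z axes, in that order (R = Rz(yaw) Ry(pitch) Rx(roll)).
In Python, from bench import manip, open_jaws, grab, kinematics, imaging, ticket, boxes_of, readout gives the robot as it stands. The module is installed in compiled form; this text tells all that it offers. Calls block until the motion is done:
- manip.move_pose(position, orientation): joint-space move of the TCP to a pose.
- manip.line_to(position, attitude=None, v=0.15, guard=None): straight line of the TCP; attitude=None keeps the orientation; v is the mean speed in m/s. With guard (N) it stops when the force on the tool has changed by that much, and returns True; else False.
- manip.move_joints(angles): joint-space move.
- open_jaws() and grab(): open the fingers fully, or close them until they stop; the grip force is fixed at half the most.
- manip.sleep(seconds).
- kinematics.solve_ik(position, orientation): joint angles nearest the present ones, or None.
- imaging.capture(name): name is "side" or "top"; returns the picture (400x640x3 uint8, red, green, blue); there is no depth.
- imaging.calibration(name): a dict with "fx", "fy", "cx", "cy" (pixels), "pose" (4x4, takes a point from camera to world coordinates). Camera axes: x right, y down, z forward; pixel columns grow to the right and rows downward; lengths in m; the calibration is good to about 2 mm. A picture is of the moment at which its call begins. calibration takes no time and is no camera call.
A pose or a line that the arm cannot do raises manip.MotionError and nothing moves.
- ticket.job_done(): hands the job in, once; it reports no verdict.
Trained networks look in the newest picture that a camera, given by its name, has taken for a name from the list of things; names that differ only in an ending like _2 or _b are one class to them, and where a whole thing is asked for, a point or a joint stands for the part that bears it (a point fixed in the world has none). Each returns a list of dicts, best first, with "score" (0 to 1); they miss things now and then, are a little off and sometimes report something else, mostly with a low value. They report only what shows in the picture. A call takes as long as a camera call.
- boxes_of(camera, thing): "extent" ([left, top, right, bottom] in pixels, round what is visible of it).
Readings, each from a call of its own:
- readout.get_t(): time.
- readout.get_joint_pos(): joint angles.
- readout.get_joint_velocities(): joint speeds.
- readout.get_tau(): joint torques, N m.
- readout.get_position(): TCP position.
- readout.get_eef_rot(): TCP orientation.
- readout.get_force(): force on the tool from outside, world axes, zero at the start.
- readout.get_wrist_torque(): the same for the moment, N m.
- readout.get_opening(): finger opening in m.
Only numpy, scipy, OpenCV 4.12 (cv2) and the standard library are available. Lean on these libraries where they do the work, as an engineer would, in place of code of your own. Each camera call takes 0.05 s, during which the arm holds its last target.

## Working session

There is one attempt and no reset: what is moved stays moved. The work goes in short steps, each a Python script; the robot and the scene stay as the last script left them, time stands still between calls to the robot, and variables do not carry over. Pictures are saved under pics/ and viewed, and the job is handed in when it is done.

```bash
mkdir -p pics; ls; python3 - <<'E'
from bench import *
import cv2,numpy as np
for c in("side","top"):
    im=imaging.capture(c); cv2.imwrite(f"pics/{c}0.png",im[:,:,::-1])
    k=imaging.calibration(c); print(c,{a:np.round(k[a],4).tolist() for a in k})
    for t in("tote","level","tape_roll","jar"):
        print(t,[(np.round(d["extent"],1).tolist(),round(d["score"],2)) for d in boxes_of(c,t)[:3]])
print(readout.get_t(),readout.get_eef_rot(),readout.get_position(),readout.get_opening())
E
```

```text
pics
side {'fx': 369.0052, 'fy': 369.0052, 'cx': 319.9199, 'cy': 197.213, 'pose': [[0.8334, -0.2937, 0.4682, 0.1292], [-0.5524, -0.4141, 0.7234, -0.5452], [-0.0186, -0.8615, -0.5074, 0.481], [0.0, 0.0, 0.0, 1.0]]}
tote [([260.0, 136.7, 367.1, 241.9], 0.56)]
level [([300.8, 161.3, 314.3, 189.8], 0.82)]
tape_roll [([247.2, 242.0, 304.1, 299.9], 0.62), ([302.7, 156.0, 315.9, 188.2], 0.45)]
jar [([263.1, 123.2, 285.1, 143.1], 0.52)]
top {'fx': 397.5596, 'fy': 397.5596, 'cx': 315.8154, 'cy': 204.7489, 'pose': [[0.01, -0.9818, 0.1898, 0.3288], [-0.9995, -0.0044, 0.0298, 0.0507], [-0.0284, -0.1901, -0.9814, 1.0774], [0.0, 0.0, 0.0, 1.0]]}
tote [([207.6, 131.4, 363.5, 261.5], 0.9)]
level [([249.9, 170.1, 325.8, 216.0], 0.56)]
tape_roll [([350.7, 257.4, 393.8, 297.4], 0.88)]
jar [([161.0, 160.0, 193.1, 190.9], 0.74)]
0.5 [ 2.13336873  1.5706754  -3.04475188] [0.28065488 0.55843945 0.23125496] 0.08539778871869766
```

View pics/side0.png

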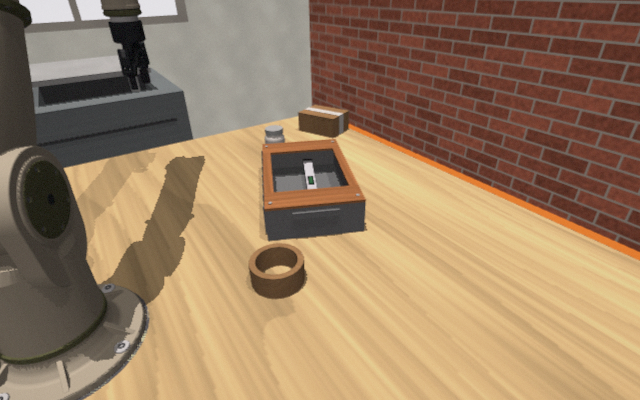

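View pics/top0.png

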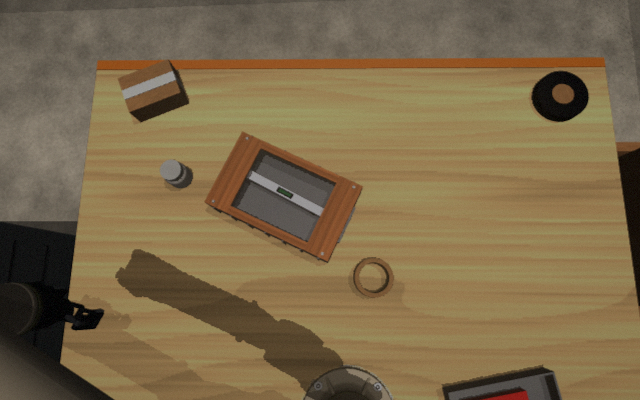

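```bash
python3 - <<'E'
import cv2
a=cv2.imread("pics/side0.png")[110:260,230:400]; cv2.imwrite("pics/side0z.png",cv2.resize(a,None,fx=4,fy=4,interpolation=cv2.INTER_CUBIC)[:600])
a=cv2.imread("pics/top0.png")[120:270,195:375]; cv2.imwrite("pics/top0z.png",cv2.resize(a,None,fx=4,fy=4,interpolation=cv2.INTER_CUBIC))
E
```

```text
(no output)
```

View pics/side0z.png

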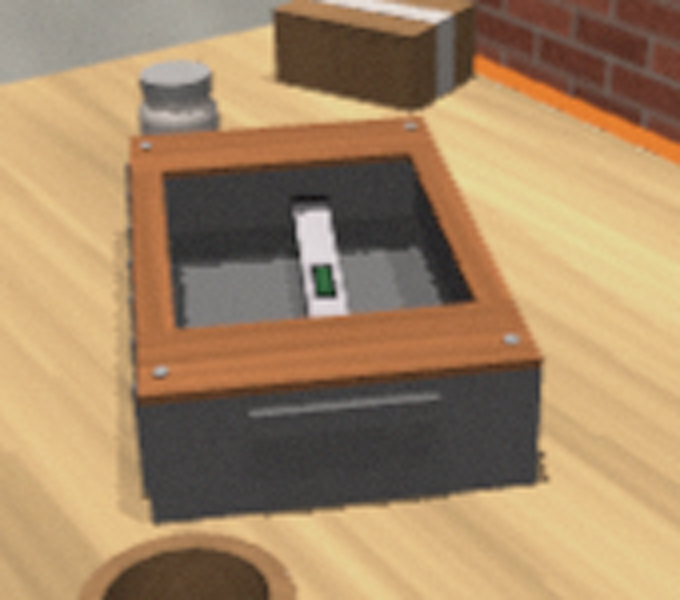

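View pics/top0z.png

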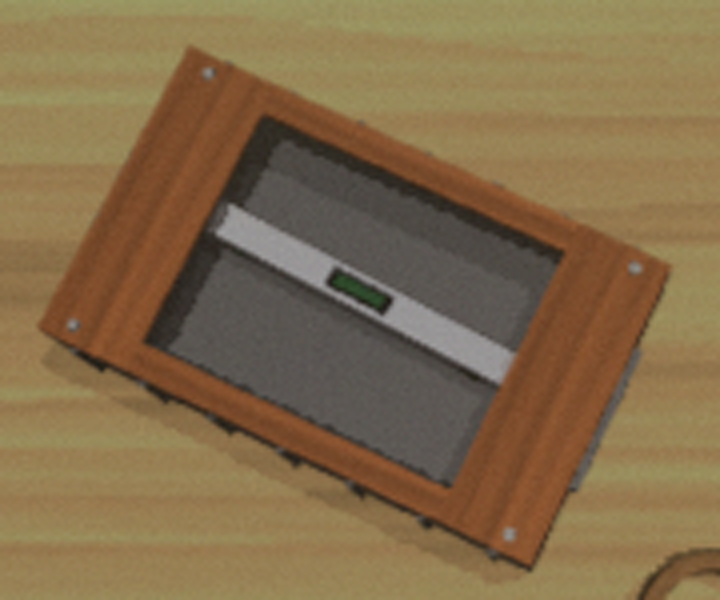

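The top view shows the tote cover, with corners near px (242,132), (362,186), (328,262), (205,202). The level lies inside it, running from about (249,174) to (323,214), with its green vial near (285,193). In the side view the vial is near (311,180). Next I'll triangulate these and fit the tote pose.

```bash
cat > h.py <<'E'
from bench import *
import cv2,numpy as np
from scipy.optimize import least_squares
K={c:imaging.calibration(c) for c in("side","top")}
def proj(c,X):
    k=K[c];X=np.atleast_2d(X);P=np.array(k["pose"]);p=(X-P[:3,3])@P[:3,:3]
    return np.c_[k["fx"]*p[:,0]/p[:,2]+k["cx"],k["fy"]*p[:,1]/p[:,2]+k["cy"]]
def ray(c,uv):
    k=K[c];P=np.array(k["pose"]);d=P[:3,:3]@[(uv[0]-k["cx"])/k["fx"],(uv[1]-k["cy"])/k["fy"],1];return P[:3,3],d
def onz(c,uv,z):
    o,d=ray(c,uv);return o+d*(z-o[2])/d[2]
def tri(us,ut):
    return least_squares(lambda X:np.r_[(proj("side",X)-us).ravel(),(proj("top",X)-ut).ravel()],[.55,.1,.05])
E
python3 - <<'E'
from h import *
zt=lambda p:np.array(p)/4+[195,120]
zs=lambda p:np.array(p)/4+[230,110]
T=[zt(p) for p in[(190,47),(668,265),(532,570),(42,328)]]
To=[zt(p) for p in[(267,117),(565,250),(452,488),(147,345)]]
S=[zs(p) for p in[(420,118),(540,360),(138,398),(132,140)]]
So=[zs(p) for p in[(410,156),(474,299),(178,328),(163,173)]]
for a,b in zip(S+So,T+To):
    r=tri(a,b);print(np.round(r.x,4),round(r.cost,2))
c0=np.array([(1,1),(1,-1),(-1,-1),(-1,1)])
def f(p,res=True):
    R=np.array([[np.cos(p[2]),-np.sin(p[2])],[np.sin(p[2]),np.cos(p[2])]])
    A=np.c_[(c0*[.106,.176])@R.T+p[:2],np.full(4,p[3])]
    B=np.c_[(c0*[.085,.110])@R.T+p[:2],np.full(4,p[3])]
    X=np.r_[A,B]
    return np.r_[(proj("side",X)-np.array(S+So)).ravel(),(proj("top",X)-np.array(T+To)).ravel()]
r=least_squares(f,[.55,.12,-.4,.08]);print("tote",np.round(r.x,4),r.cost);print(np.round(r.fun.reshape(-1,2),1).tolist())
r=tri(zs((323,281)),zt((360,291)));print("vial",r.x,r.cost)
z=.042
for n,p in dict(vial=(360,291),Ltop=(230,205),Lbot=(215,235),Rtop=(517,353),Rbot=(500,383)).items(): print(n,np.round(onz("top",zt(p),z),4))
E
```

```text
[0.7193 0.2787 0.0793] 0.0
[ 0.5709 -0.0374  0.0795] 0.0
[0.3775 0.0485 0.0819] 0.48
[0.5286 0.3658 0.0792] 0.1
[0.6711 0.2248 0.0798] 0.1
[0.5787 0.0293 0.0842] 0.09
[0.4271 0.0991 0.0829] 0.16
[0.5177 0.2964 0.0812] 0.21
tote [ 0.549   0.1635 -0.4379  0.0807] 7.9575464542296235
[[0.3, -0.4], [0.9, 0.3], [-0.3, 0.3], [-1.0, -0.6], [-0.3, -0.6], [0.8, 1.5], [-1.2, 1.0], [-0.6, -0.2], [0.1, -0.3], [1.4, 0.1], [0.0, -1.1], [-0.9, -0.0], [-0.8, -0.9], [0.4, 0.4], [-0.1, 0.4], [-0.9, -0.7]]
vial [0.56165423 0.16473526 0.04236632] 0.011465499233036101
vial [0.5615 0.1649 0.042 ]
Ltop [0.6208 0.2547 0.042 ]
Lbot [0.5999 0.264  0.042 ]
Rtop [0.5198 0.0597 0.042 ]
Rbot [0.4996 0.0708 0.042 ]
```

```bash
cat >> h.py <<'E'
from scipy.spatial.transform import Rotation as Ro
TC=np.array([.549,.1635]);TY=-.4379
def axes(yaw): return np.array([np.cos(yaw),np.sin(yaw),0]),np.array([-np.sin(yaw),np.cos(yaw),0])
def toolR(yaw,th,flip=1):
    # th>0: level's -y end up (tool x = -(bar normal))
    ex,ey=axes(yaw);n=np.sin(th)*ey+np.cos(th)*np.array([0,0,1])
    x=-n;z=ex*flip;y=np.cross(z,x);return np.c_[x,y,z]
def rpy(R):
    import warnings
    with warnings.catch_warnings():
        warnings.simplefilter("ignore");return Ro.from_matrix(R).as_euler("xyz").tolist()
E
python3 - <<'E'
from h import *
C=np.array([.5615,.1649]);yaw=-.478
ex,ey=axes(yaw);tx,ty=axes(TY)
for s in(-1,1):
  for z in(.006,.024,.042):
    X=np.r_[C,z]+s*.132*ey
    print(s,z,"side",np.round((proj("side",[X-.012*ex,X+.012*ex])-[230,110])*4),"top",np.round((proj("top",[X-.012*ex,X+.012*ex])-[195,120])*4), "tote y", (X[:2]-TC)@ty[:2])
for s in (1,-1):
  for fl in(1,-1):
    print("opt",s,fl)
    for d,z,th in[(0,.25,0),(0,.012,0),(.03,.012,0),(.03,.06,.35),(-.06,.12,.35),(-.06,.2,.35),(-.01,.2,0)]:
        p=np.r_[C,z]+s*d*ey
        q=kinematics.solve_ik(p.tolist(),rpy(toolR(yaw,s*th,fl)));print(d,z,th,None if q is None else np.round(q,2).tolist())
E
```

```text
-1 0.006 side [[323. 446.]
 [365. 443.]] top [[527. 406.]
 [543. 375.]] tote y -0.12532550190424988
-1 0.024 side [[322. 420.]
 [364. 416.]] top [[527. 402.]
 [543. 370.]] tote y -0.12532550190424988
-1 0.042 side [[321. 393.]
 [364. 389.]] top [[527. 397.]
 [543. 366.]] tote y -0.12532550190424988
1 0.006 side [[292. 242.]
 [325. 240.]] top [[192. 232.]
 [209. 202.]] tote y 0.13846226921688343
1 0.024 side [[291. 220.]
 [324. 218.]] top [[187. 225.]
 [204. 195.]] tote y 0.13846226921688343
1 0.042 side [[290. 197.]
 [323. 195.]] top [[181. 218.]
 [199. 188.]] tote y 0.13846226921688343
opt 1 1
0 0.25 0 [-0.75, 0.31, 0.53, 1.47, -0.16, 1.4, -0.69]
0 0.012 0 [-0.71, 0.54, 0.48, 1.74, -0.3, 0.93, -0.59]
0.03 0.012 0 [-0.73, 0.58, 0.47, 1.68, -0.31, 0.96, -0.62]
0.03 0.06 0.35 [-0.79, 0.73, 0.48, 1.37, -0.09, 1.37, -0.83]
-0.06 0.12 0.35 [-0.79, 0.53, 0.54, 1.55, -0.01, 1.38, -0.76]
-0.06 0.2 0.35 [-0.8, 0.46, 0.55, 1.45, 0.02, 1.53, -0.75]
-0.01 0.2 0 [-0.75, 0.32, 0.53, 1.57, -0.17, 1.29, -0.67]
opt 1 -1
0 0.25 0 [-0.45, 0.29, 0.14, 1.46, -0.04, 1.4, 2.35]
0 0.012 0 [-0.38, 0.5, 0.04,
[... 435 characters left out ...]
0.012 0 [-0.68, 0.5, 0.48, 1.8, -0.28, 0.91, -0.55]
0.03 0.06 0.35 [-0.56, 0.32, 0.5, 1.98, -0.65, 0.8, -0.13]
-0.06 0.12 0.35 [-0.65, 0.34, 0.48, 1.79, -0.55, 0.89, -0.38]
-0.06 0.2 0.35 [-0.66, 0.25, 0.48, 1.69, -0.45, 1.04, -0.49]
-0.01 0.2 0 [-0.75, 0.35, 0.52, 1.53, -0.18, 1.3, -0.69]
opt -1 -1
0 0.25 0 [-0.45, 0.29, 0.14, 1.46, -0.04, 1.4, 2.35]
0 0.012 0 [-0.38, 0.5, 0.04, 1.73, -0.03, 0.92, 2.34]
0.03 0.012 0 [-0.36, 0.46, 0.08, 1.78, -0.04, 0.9, 2.39]
0.03 0.06 0.35 [-0.42, 0.3, 0.34, 1.97, -0.58, 0.77, 2.96]
-0.06 0.12 0.35 [-0.38, 0.31, 0.14, 1.78, -0.41, 0.86, 2.65]
-0.06 0.2 0.35 [-0.46, 0.24, 0.23, 1.69, -0.37, 1.02, 2.59]
-0.01 0.2 0 [-0.44, 0.33, 0.11, 1.52, -0.04, 1.3, 2.34]
```

```bash
python3 - <<'E'
from h import *
C=np.array([.5615,.1649]);yaw=-.478
R=rpy(toolR(yaw,0))
manip.move_pose([*C,.22],R)
print(readout.get_position(),readout.get_t(),np.round(readout.get_joint_pos(),2))
for c in("side","top"):
    im=imaging.capture(c); cv2.imwrite(f"pics/{c}1.png",im[:,:,::-1])
t=cv2.imread("pics/top1.png")[120:270,195:375];s=cv2.imread("pics/side1.png")[40:260,230:400]
cv2.imwrite("pics/both1.png",np.hstack([cv2.resize(t,(432,360)),cv2.resize(s,(278,360))]))
E
```

```text
[0.56101905 0.16694613 0.21982408] 2.2583 [-0.75  0.33  0.52  1.52 -0.17  1.34 -0.68]
```

View pics/both1.png

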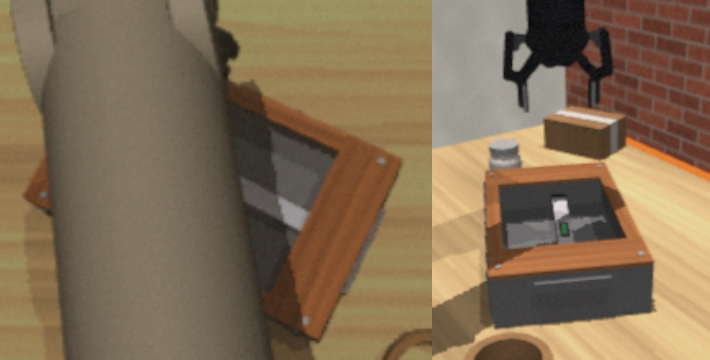

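The gripper is above the opening with its jaws across the bar; in the side half of the picture the fingers are near (523,105) and (597,105), and the vial near (563,229). I'll descend with a force guard and grip.

```bash
python3 - <<'E'
from h import *
C=np.array([.5615,.1649]);yaw=-.478
R=rpy(toolR(yaw,0))
print(manip.line_to([*C,.09],R,v=.1,guard=15))
g=manip.line_to([*C,.011],R,v=.06,guard=8)
print(g,readout.get_position(),np.round(readout.get_force(),2))
im=imaging.capture("side"); cv2.imwrite("pics/side2a.png",im[:,:,::-1])
if not g:
    grab();print(readout.get_opening(),np.round(readout.get_force(),2),np.round(readout.get_wrist_torque(),2))
im=imaging.capture("side"); cv2.imwrite("pics/side2.png",im[:,:,::-1])
print(readout.get_t(),readout.get_position())
cv2.imwrite("pics/side2z.png",np.hstack([cv2.resize(cv2.imread(f"pics/{n}.png")[60:250,230:390],None,fx=2.4,fy=2.4) for n in("side2a","side2")]))
E
```

```text
False
True [0.55990381 0.16512293 0.01874706] [-1.71  1.17 -0.13]
4.9667 [0.5597321  0.16492412 0.01879389]
```

View pics/side2z.png

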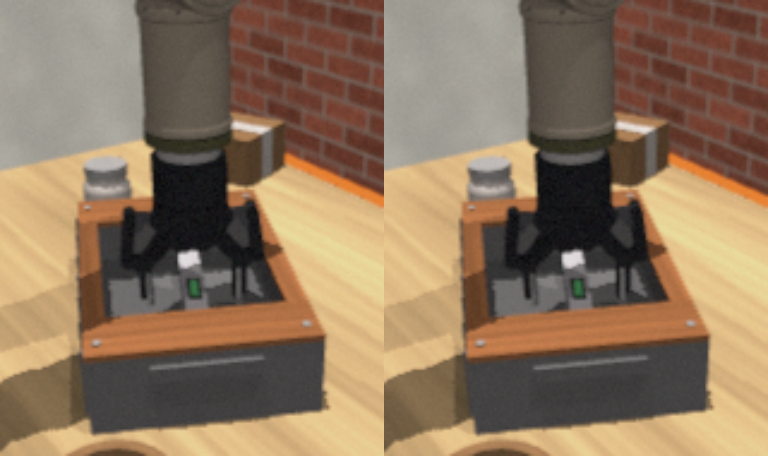

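The guard tripped at z = 0.0188, before I gripped. The fingers straddle the bar, but the small residual force could mean light contact or just dynamics. I'll check by backing up slightly.

```bash
python3 - <<'E'
from h import *
C=np.array([.5615,.1649]);yaw=-.478
R=rpy(toolR(yaw,0)); tx,ty=axes(TY)
def rep(n):
    f=np.array(readout.get_force());print(n,np.round(readout.get_position(),4),np.round(f,2),"along tote x,y",round(f@tx,2),round(f@ty,2),np.round(readout.get_wrist_torque(),2))
manip.sleep(.2);rep("now")
manip.line_to([*C,.045],R,v=.05);manip.sleep(.2);rep("up")
for z in(.035,.027,.020):
    g=manip.line_to([*C,z],R,v=.03,guard=12);manip.sleep(.15);rep((z,g))
    if g:break
print(readout.get_t())
E
```

```text
now [0.5598 0.1648 0.019 ] [-1.98  1.32 -0.45] along tote x,y -2.35 0.36 [0.27 0.49 0.07]
up [0.5612 0.1648 0.0446] [-0.41 -0.14 -0.45] along tote x,y -0.31 -0.3 [-0.    0.01 -0.02]
(0.035, False) [0.5616 0.1649 0.0351] [ 0.31 -0.15 -0.27] along tote x,y 0.34 -0.0 [0.07 0.   0.02]
(0.027, False) [0.5616 0.1649 0.0271] [-0.26  0.08 -0.03] along tote x,y -0.27 -0.04 [-0.02  0.02  0.02]
(0.02, True) [0.5619 0.1652 0.0205] [-2.63  0.03  7.2 ] along tote x,y -2.39 -1.09 [-0.23  0.02 -0.08]
7.6833
```

```bash
python3 - <<'E'
from h import *
im=imaging.capture("side"); cv2.imwrite("pics/side3.png",im[:,:,::-1])
a=im[130:210,255:365,::-1]; cv2.imwrite("pics/side3z.png",cv2.resize(a,None,fx=7,fy=7,interpolation=cv2.INTER_CUBIC))
C=np.array([.5615,.1649]);yaw=-.478;ex,ey=axes(yaw)
P=np.r_[C,0]
pts=[P+ex*x+np.array([0,0,z]) for x in(-.057,-.0425,.0425,.057) for z in(.01,.02,.035,.08)]
print(np.round((proj("side",pts)-[255,130])*7).reshape(4,4,2).tolist())
E
```

```text
[[[237.0, 440.0], [236.0, 416.0], [233.0, 380.0], [225.0, 269.0]], [[277.0, 437.0], [275.0, 414.0], [273.0, 378.0], [266.0, 266.0]], [[506.0, 421.0], [506.0, 398.0], [505.0, 362.0], [504.0, 251.0]], [[544.0, 419.0], [544.0, 395.0], [544.0, 359.0], [544.0, 248.0]]]
```

View pics/side3z.png

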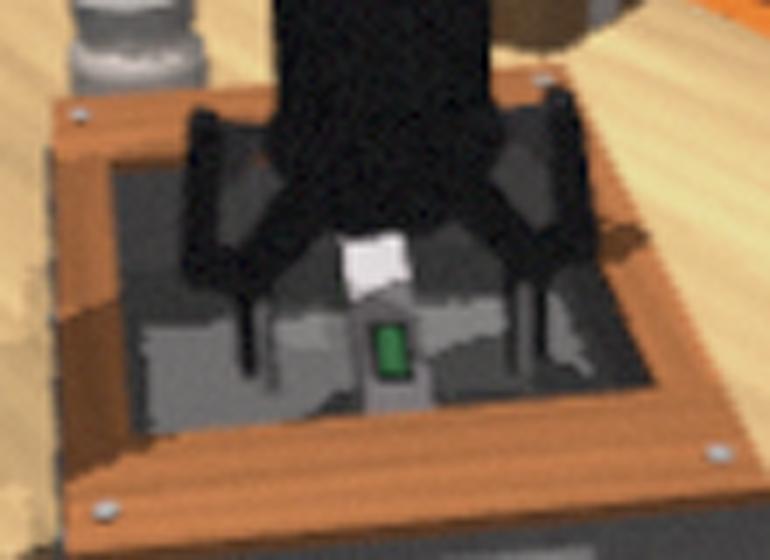

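The picture explains the contact: the finger elbows bulge to about ±75 mm, and the one at px (595,240) rests on the cover's +x edge, because the bar lies about 11 mm off the tote's centre. I'll lift, shift the open gripper to the tote's centreline, where the bar is still between the jaws, and go down there.

```bash
python3 - <<'E'
from h import *
yaw=-.478;R=rpy(toolR(yaw,0)); tx,ty=axes(TY)
C=np.array([.5615,.1649]); D=C-.0095*tx[:2]
def rep(n):
    f=np.array(readout.get_force());print(n,np.round(readout.get_position(),4),np.round(f,2),np.round(readout.get_wrist_torque(),2),readout.get_opening(),readout.get_t())
manip.line_to([*C,.05],R,v=.08);manip.line_to([*D,.05],R,v=.08);rep("up")
manip.line_to([*D,.03],R,v=.06,guard=10)
g=manip.line_to([*D,.011],R,v=.04,guard=8);manip.sleep(.1);rep(g)
im=imaging.capture("side")
if not g:
    grab();manip.sleep(.2);rep("grab")
im2=imaging.capture("side")
cv2.imwrite("pics/side4z.png",np.hstack([cv2.resize(i[120:220,250:365,::-1],None,fx=3.4,fy=3.4,interpolation=cv2.INTER_CUBIC) for i in(im,im2)]))
E
```

```text
up [0.552  0.1695 0.0495] [ 0.41 -0.   -0.44] [ 0.03 -0.07 -0.01] 0.0853131792781737 8.525
False [0.5531 0.169  0.0112] [-0.15 -0.01  0.22] [0.03 0.02 0.02] 0.08540790817374551 9.7333
grab [0.5536 0.1688 0.0115] [ 1.09 -0.84  5.79] [-0.26 -0.21  0.01] 0.023090970711319058 10.575
```

View pics/side4z.png

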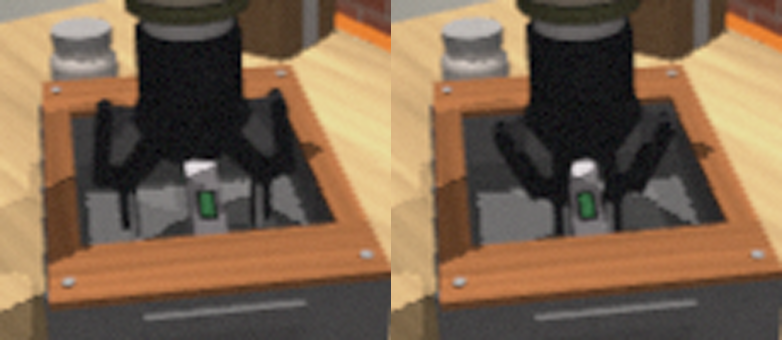

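The bar is gripped: opening 23 mm, elbows clear of the cover. Next I'll lift it 4 mm, check the weight, and slide it toward the +y end with the guard on.

```bash
cat >> h.py <<'E'
yaw=-.478;ex,ey=axes(yaw);tx,ty=axes(TY)
C=np.array([.5615,.1649]); D=C-.0095*tx[:2]
Y0=float((C-TC)@ty[:2])
def tcp(yb,zb,th):
    y=yb-.132*np.cos(th)+.005*np.sin(th); z=zb+.132*np.sin(th)+.005*np.cos(th)
    return [*(D+ey[:2]*(y-Y0)),z],rpy(toolR(yaw,th))
def rep(n):
    f=np.array(readout.get_force());print(n,np.round(readout.get_position(),4),np.round(f,2),np.round(readout.get_wrist_torque(),2),round(readout.get_opening(),4),readout.get_t())
E
python3 - <<'E'
from h import *
print(Y0)
for n,(yb,zb,th) in dict(lift=(Y0+.132,.010,0),slide=(.163,.010,0)).items():
    p,R=tcp(yb,zb,th); g=manip.line_to(p,R,v=.06,guard=12);manip.sleep(.15);rep((n,g,np.round(p,4)))
    if g:break
im=imaging.capture("side")
im2=imaging.capture("top")
cv2.imwrite("pics/5z.png",np.hstack([cv2.resize(i,(391,340),interpolation=cv2.INTER_CUBIC) for i in(im[120:220,250:365,::-1],im2[120:270,195:367,::-1])]))
E
```

```text
0.006568383656316767
('lift', False, array([0.5529, 0.1689, 0.015 ])) [0.5523 0.169  0.0145] [-0.27  0.33 -1.63] [-0.03  0.02 -0.02] 0.023 11.025
('slide', False, array([0.5641, 0.1906, 0.015 ])) [0.564  0.1901 0.0149] [ 0.19  0.58 -1.92] [-0.07  0.02  0.05] 0.0232 11.7333
```

View pics/5z.png

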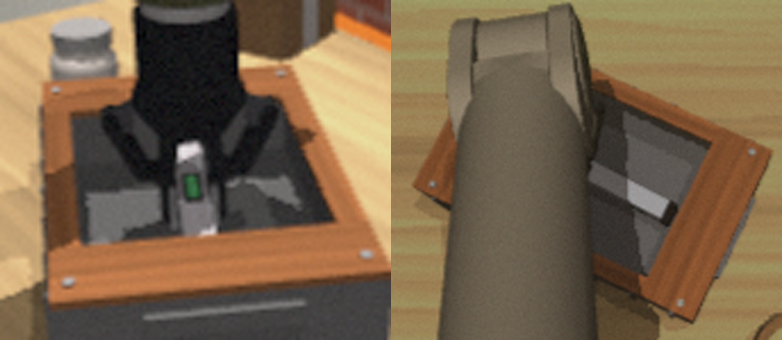

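The top half of the picture now shows the near black end cap at about (668,213), clear inside the opening edge. I'll check that gap numerically, then tilt.

```bash
python3 - <<'E'
from h import *
for p in[(678,205),(668,224)]:
    X=onz("top",[195+(p[0]-391)/2.273,120+p[1]/2.267],.046);print(np.round(X,4),"tote y",(X[:2]-TC)@ty[:2],"x",(X[:2]-TC)@tx[:2])
ok=True
for th in np.radians([5,10,15,20]):
    yb=.163-.036*np.sin(th)
    p,R=tcp(yb,.010,th); g=manip.line_to(p,R,v=.06,guard=12);manip.sleep(.1);rep((round(np.degrees(th)),g,np.round(p,4)))
    if g:break
for c,w in(("side",(80,220,240,380)),("top",(120,270,195,375))):
    im=imaging.capture(c)[w[0]:w[1],w[2]:w[3],::-1];cv2.imwrite(f"pics/{c}6z.png",cv2.resize(im,None,fx=4,fy=4,interpolation=cv2.INTER_CUBIC))
E
```

```text
[0.5132 0.0675 0.046 ] tote y -0.10216794214685049 x 0.00829815820689221
[0.4908 0.0788 0.046 ] tote y -0.10135907370569687 x -0.01682213987251722
(5, False, array([0.5631, 0.1887, 0.0265])) [0.5629 0.1882 0.026 ] [-0.5  -0.67 -2.33] [ 0.14 -0.03  0.04] 0.0236 12.275
(10, False, array([0.5626, 0.1876, 0.0378])) [0.5623 0.1868 0.0373] [-0.34 -0.4  -1.86] [ 0.26 -0.06  0.01] 0.0234 12.7167
(15, False, array([0.5625, 0.1875, 0.049 ])) [0.5623 0.1866 0.0485] [ 0.36 -0.89 -1.77] [ 0.32 -0.16  0.  ] 0.0231 13.15
(20, False, array([0.5629, 0.1883, 0.0598])) [0.5628 0.1873 0.0594] [-0.49 -0.74 -2.03] [ 0.44 -0.25 -0.02] 0.0231 13.5833
```

View pics/side6z.png

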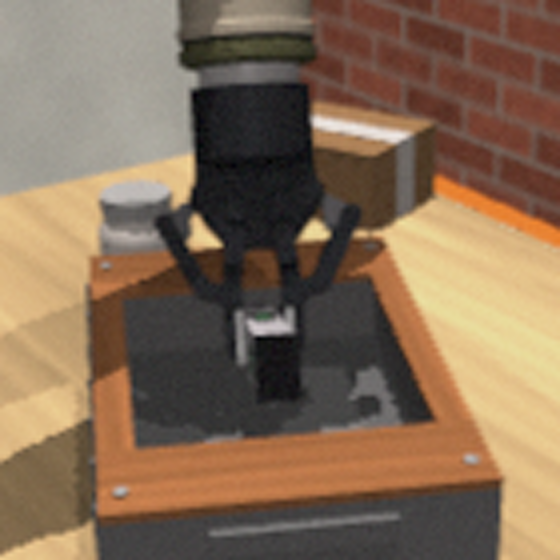

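View pics/top6z.png

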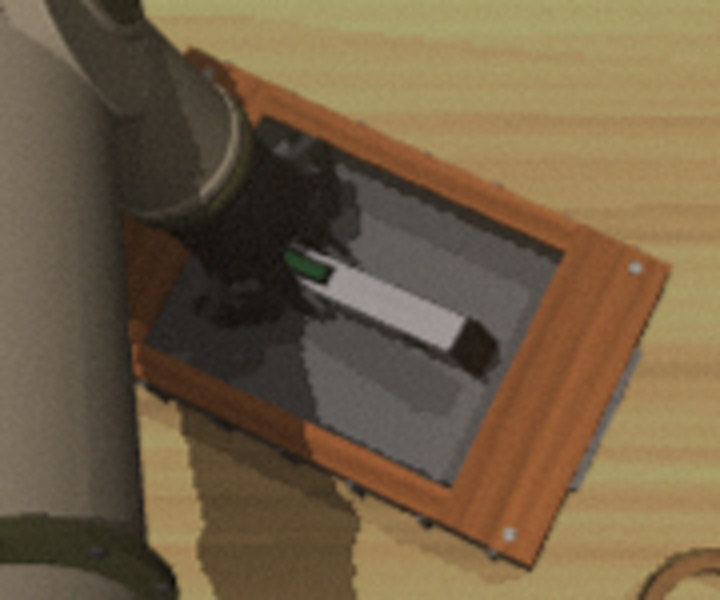

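The bar is tilted 20° with its near end up through the opening (top view about (478,345)) and no contact forces. Now I'll draw it out along its own axis.

```bash
python3 - <<'E'
from h import *
th=np.radians(20);yb0=.163-.036*np.sin(th)
for n,s,dz,t in[("draw1",.045,0,th),("draw2",.09,0,th),("lift",.09,.14,th)]:
    p,R=tcp(yb0-s*np.cos(th),.010+s*np.sin(th)+dz,t); g=manip.line_to(p,R,v=.08,guard=12);manip.sleep(.1);rep((n,g,np.round(p,4)))
    if g:break
else:
    for a in(10,0):
        t=np.radians(a);p,R=tcp(.02+.132*np.cos(t)-.01,.185-.132*np.sin(t)/1,t);g=manip.line_to(p,R,v=.08,guard=15);rep((a,g,np.round(p,4)))
        if g:break
manip.sleep(.5);rep("end")
for c in("side","top"):
    im=imaging.capture(c)[:,:,::-1];cv2.imwrite(f"pics/{c}7.png",im)
    print(c,[(np.round(d["extent"],1).tolist(),round(d["score"],2)) for t in("level","jar","tape_roll") for d in boxes_of(c,t)[:1]])
    w=(20,260,210,420) if c=="side" else (100,300,150,400)
    cv2.imwrite(f"pics/{c}7z.png",cv2.resize(im[w[0]:w[1],w[2]:w[3]],None,fx=2.5,fy=2.5,interpolation=cv2.INTER_CUBIC))
E
```

```text
('draw1', False, array([0.5435, 0.1507, 0.0752])) [0.5435 0.1515 0.075 ] [ 0.13  0.   -2.67] [ 0.47 -0.2  -0.03] 0.0234 14.4917
('draw2', False, array([0.524 , 0.1132, 0.0906])) [0.5241 0.1139 0.0905] [ 0.14  0.22 -2.65] [ 0.47 -0.15 -0.01] 0.0228 15.3
('lift', False, array([0.524 , 0.1132, 0.2306])) [0.5239 0.1132 0.2303] [ 0.96 -1.25 -2.35] [ 0.47 -0.23 -0.05] 0.0232 17.3
(10, False, array([0.5549, 0.1727, 0.1899])) [0.5549 0.1725 0.1902] [ 0.3  -0.02 -2.32] [ 0.22 -0.13  0.  ] 0.023 18.4333
(0, False, array([0.5545, 0.172 , 0.19  ])) [0.5545 0.1699 0.1911] [-1.04 -0.04 -2.83] [ 0.02  0.06 -0.02] 0.0236 18.7583
end [0.5544 0.1723 0.1897] [-0.58 -0.04 -2.08] [-0.01  0.    0.01] 0.023 19.2583
side [([295.0, 96.8, 314.6, 149.7], 0.65), ([261.2, 125.1, 288.6, 141.2], 0.53), ([248.2, 242.0, 303.1, 299.8], 0.69)]
top [([290.3, 180.0, 329.2, 210.2], 0.95), ([161.0, 160.3, 191.5, 187.0], 0.82), ([353.1, 255.2, 390.9, 299.6], 0.57)]
```

View pics/side7z.png

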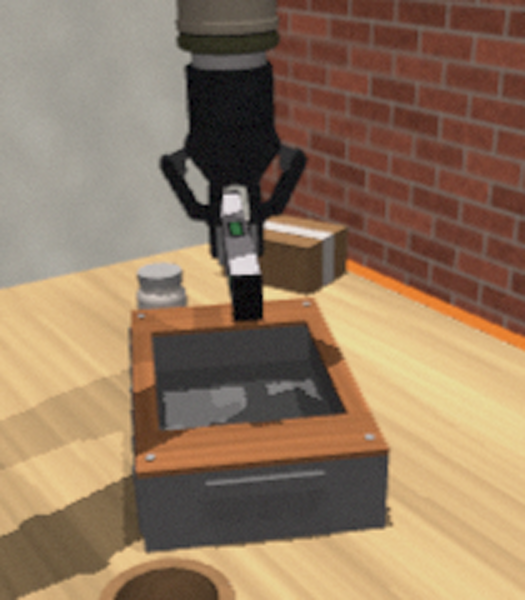

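View pics/top7z.png

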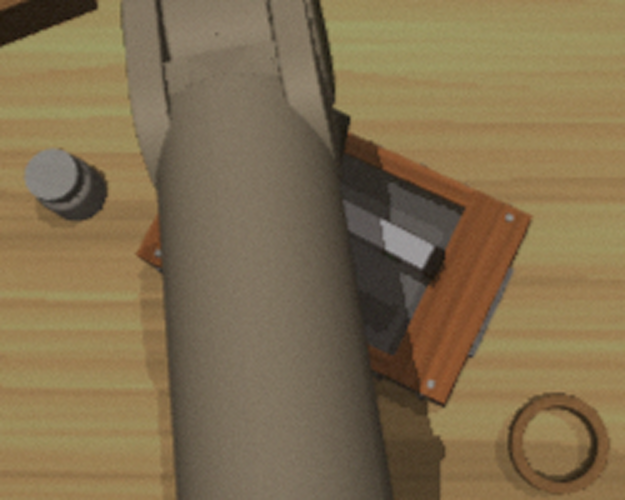

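The side view shows the bar held level in the gripper, its near cap at about (247,300) above the empty opening; the jar and tape roll are unmoved. I'll check the bar's height and pitch by projecting its expected pose into both pictures.

```bash
python3 - <<'E'
from h import *
r=tri(np.array([247,277])/2.5+[210,20],np.array([437,262])/2.5+[150,100]);print("near top edge",r.x,r.cost)
O=np.r_[D+ey[:2]*(.01-Y0),.185]
for n,y,z in[("near top",-.132,.036),("near bot",-.132,0),("vial",0,.036),("far top",.132,.036)]:
    print(n,"side",np.round((proj("side",O+ey*y+[0,0,z])-[210,20])*2.5),"top",np.round((proj("top",O+ey*y+[0,0,z])-[150,100])*2.5))
rep("now")
E
```

```text
near top edge [0.49501152 0.0566625  0.22116849] 0.07123032193616943
near top side [[246. 278.]] top [[439. 263.]]
near bot side [[248. 320.]] top [[440. 270.]]
vial side [[235. 228.]] top [[308. 195.]]
far top side [[226. 190.]] top [[182. 130.]]
now [0.5545 0.172  0.19  ] [ 0.03 -0.73 -2.76] [-0.01 -0.    0.02] 0.0231 19.6583
```

```bash
python3 - <<'E'
from h import *
print(np.abs(readout.get_joint_velocities()).max());ticket.job_done()
E
```

```text
0.0023960369621279765
the job is handed in; nothing more can be done
```

The spirit level is out of the tote and held still in the gripper above it, and the job is handed in. It took about 20 s of the 45 s allowed.

- **What I did:** I gripped the level at its middle, raised it 4 mm and slid it towards the tote's +y end. I then tilted it 20° so the −y end came up through the opening, drew it out along its own axis, lifted it and levelled it.
- **Mishap on the way in:** on the first descent the open gripper's finger elbow touched the cover's edge. The guard, set at 8 N, stopped the arm, and a second, deliberate try tripped a 12 N guard at the same height, with about 7 N left on the tool afterwards. I shifted to the tote's centreline and came down clear. When the jaws closed there was about 6 N upward on the tool, probably the fingertips touching the floor.
- **During the extraction:** no guard tripped, and the wrist force stayed close to the level's own weight, which suggests it did not press on the tote.
- **Last checks:**
  - The near top edge triangulates at z = 0.221 m, which puts the underside at 0.185 m, about 10 cm above the cover.
  - The near end, the vial and the far end all appear in the side view where a level bar should be. The far end was hidden from the top camera, so only the side view confirms it.
  - The grip is steady at 23 mm opening and the joints are at rest.
  - The jar and tape roll are where they were, within the detector's few-pixel scatter.

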